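# Click the headset hanger onto its desk post

### The arm

A 6-joint arm with a two-finger parallel gripper is mounted at the origin on the work surface. World frame = base frame: x ahead of the robot, y to its left, z up, the work surface at z = 0. Lengths are in mm, angles in rad, forces in N, time in s.
With the tool pointing down it reaches from about 300 to 850 mm from the base axis. Payload 4.2 kg.
Tool frame: the origin (TCP) lies between the finger pads; the fingertips stand env.tip_extent ahead of it and the grasp point (between the pads) lies 2 mm behind it (env.tip_extent is the distance from the TCP to the fingertips, in mm); z points along the fingers, y is the direction in which the jaws open and shut (so a half turn about z gives the same grasp; the last joint's range is limited). The gripper opens to 91 mm and grips with 3 to 60 N. Pads are 32 mm wide; open, the fingers measure 118 mm over their backs; the gripper's body (76 mm by 178 mm) begins 60 mm behind the grasp point.
Start: joints at [-1.249, 0.32, 1.565, -0, 1.257, -0.02], TCP at [192.735, -541.754, 204.776] pointing down, gripper open.
Joint ranges: [-3.11, 3.11], [-0.84, 2.01], [0.21, 2.61], [-1.34, 4.49], [0.05, 2.63], [-2.56, 2.56]. Speed limits (rad/s): [2.57, 2.57, 3.14, 3.14, 3.14, 3.14].

### API

Orientations are given as a unit quaternion [x, y, z, w].
In Python, from station import env gives the robot as it stands.
- The arm moves only by the shell command python3 -m inch 'ROWS' [OPENING] [FORCE]. ROWS is JSON, a list that holds one entry, the list of rows, each a list of 6 numbers: the shift along the world's x, y, z in m, then the turn, a rotation vector about the world's x, y, z in rad. A call has 1 to 12 rows; each row shifts and turns the commanded pose from where the row before left it; what a row does not reach is not made up. A row lasts 1/10 s, in which the tool goes at most 50 mm and 8.59 degrees, less where a joint would pass 70% of its speed; a pose out of reach is approached as far as the arm can. A call is refused whole if a number of a shift passes 0.05 or a number of a turn 0.15, either way. A call with a gripper value outside its range is refused whole. OPENING is the finger opening in m, from 0 to 0.0912, set as the call begins (- or left out, the last holds). The fingers move at their own pace and stop on an object; FORCE is the grip in N (left out, the last holds). Time passes only in rows, so rows that do not move let the fingers close. It gives the time, the measured TCP pose, the force and the opening at its end, in the units of the state.
- env.sense(): the state, without advancing time (a new reading comes with each control period).
- env.get_image(name): name is "scene" or "top" or "wrist"; returns a dict with "frame" (420x560x3 uint8, blue, green, red), "fovy" (degrees; the focal length in pixels is half the picture's height over the tangent of half this angle, whatever the lens; pixels are square), "cx", "cy" (the principal point, pixels), "dist_coeffs" ([k1, k2, p1, p2, k3] as OpenCV has them; the pictures are not rectified), "xyz" and "orientation" of the camera in the world. Camera axes: x right, y down, z forward; pixel columns grow to the right and rows downward; lengths in mm; the calibration is good to about 2 mm. A picture is of the moment at which its call begins. There is no depth.
- env.job_done(): hands the job in, once; it reports no verdict.
The state is a dict: "t": time; "joint_pos": joint angles; "qvel": joint speeds; "tau": joint torques, N m; "position": TCP position; "tool_rot": TCP orientation; "ft_force": force on the tool from outside, world axes, zero at the start; "moment": the same for the moment, N m; "gripper_width": opening from 0.0 (shut) to 1.0 (fully open).
Only numpy, scipy, OpenCV 4.12 (cv2) and the standard library are available. Lean on these libraries where they do the work, as an engineer would, in place of code of your own. Each camera call takes 0.05 s, during which the arm holds its last target. There are 200 camera calls.

### The job

Lift the black headset hanger out of its wooden holder and stand it upright on the open desk, letting go so that you can take it again across its other two sides. Then slide its sleeve down the steel desk post, arm through the gap in the guide cheeks, pressing gently past the sprung balls until they click and it sits fully home on the grey base; never let it drop or slam down the post, and leave the other things on the desk where they are.

Things in the scene. Friction and masses are not known exactly. Their poses are not given: they have to be found in the camera images.
- hanger_center (a point): Black plastic headset hanger, 0.2 to 0.33 kg. Sleeve: upright block 56 (x) x 44 (y) x 60 mm high with a 27 mm square hole through it top to bottom, and a window 14 wide x 13 high in the middle of each y wall. A hook arm leaves the foot of its +x side. This point: on the hole's axis, 30 mm above the flat underside. x along the arm, z up.
- hanger_hook (a point): Outer end of the hanger's arm, at its underside, 104 mm from the sleeve's axis along +x. The arm is 14 mm wide and 10 mm high, flush with the sleeve's underside; its end turns up into a hook 40 mm high.
- holder_floor (a point): Light wooden holder fixed to the desk; the hanger starts in it, arm along +x. Base 130 x 90 x 8 mm; two upright cheeks (40 mm long in x, 10 thick, 60 high above the base) stand 50 mm apart beside the sleeve's y sides, so there it can be taken only across its x sides. This point: centre of the base's top, between the cheeks.
- stand_seat (a point): Grey stand fixed to the desk, base 120 (x) x 100 (y) x 20 mm high, with a steel post 24 mm in diameter standing 72 mm above the base, its top 14 mm tapering to 12 mm diameter. This point: on the post's axis at the base's top, where the sleeve's underside comes when home. z up, x towards the gapped cheek; the hanger's x must match it.
- stand_gap (a point): Top of the gap (22 mm wide in y) in the stand's +x guide cheek, through which the hanger's arm passes. It and a whole cheek at -x stand 60 mm high above the base, 44 mm wide in y, 8 mm thick, inner faces 31 mm from the post's axis: they block the sleeve's x sides, so at the stand hold it across its y sides (44 mm).
- desk_clear (a point): A point on the bare desk top between the holder and the stand. The desk is clear from 50 mm nearer the robot to 120 mm farther from it, and 70 mm to either side.
- ball_left (a joint): Sprung 12 mm steel ball on the post's +y side, centre 30 mm above the base; value: how far it is pushed in, m (0 = out, 3.5 mm proud of the post). The sleeve meets the balls about 33 mm above home; passing them takes 8 to 15 N downward, then they rub lightly until, from about 7 mm above home, they snap out into the windows and pull it down.
- ball_right (a joint): The same ball on the post's -y side.
- mug_rim (a point): White mug, 76 mm across, 90 mm high; centre of its mouth. Bystander.
- stapler: Stapler, 130 by 34 by 36 mm high; origin under its centre. Bystander.
- stamp: Wooden hand stamp, 40 mm across, 73 mm high; origin under its centre. Bystander.
- logbook: Closed thick logbook, 210 by 290 by 32 mm; origin under its centre. Bystander.
- handy: Hand-held radio lying flat, 120 by 56 by 34 mm with a 90 mm antenna along +x; origin under its centre. Bystander.
- headset: Headset lying flat, about 210 by 140 mm, 53 mm high; origin on the desk at the centre of its band. Bystander.
Mind the look-alikes: they are no part of the job. Of the things that look like the part that bears holder_floor, the larger one is meant. Leave any turquoise look-alike of the part that bears stand_seat alone.

How it is judged (in metres and radians):
On the way:
1. the hanger stands upright on the open desk, let go (height (world z) of hanger_center below 0.034 m and angle between hanger_center's own z axis and vertical below 0.08 rad and horizontal distance between hanger_center and holder_floor above 0.06 m and not (contact force between hanger and the fingers above 0.05 N)), for 0.2 s.
At the end, for the whole second after the job is handed in: The hanger is on the post, sleeve axis within 4 mm and 0.06 rad of the post's, underside within 2.5 mm of the base, arm out through the gap (along the stand's x within 0.15 rad), both balls sprung out into the windows (within 1.2 mm of fully out), at rest (horizontal distance between hanger_center and stand_seat below 0.004 m and z of hanger_center in the frame of stand_seat between 0.027 and 0.0325 m and angle between the z axis of hanger_center and the z axis of stand_seat, either way round below 0.06 rad and angle between the x axis of hanger_center and the x axis of stand_seat, either way round below 0.15 rad and value of joint each of ball_left, ball_right below 0.0012 m and linear speed of hanger below 0.02 m/s and x of hanger_hook in the frame of stand_seat above 0.09 m); the robot touches nothing.
It fails at once if the hanger drops or slams down the post (faster than 0.3 m/s while on it, more than 20 mm above home) (horizontal distance between hanger_center and stand_seat below 0.015 m and z of hanger_center in the frame of stand_seat between 0.05 and 0.095 m and linear speed of hanger above 0.3 m/s).
It fails at once if another thing on the desk is moved by more than 25 mm (distance of any of mug_rim, stapler, stamp, logbook, handy, headset from where it was at the start of the episode above 0.025 m).
It also fails if it takes over 61 s, if anything falls off the work surface, if the arm or the gripper's body presses on something with over 40 N, if the wrist force passes 120 N, or if a joint passes its speed limit or range.

## Working session

There is one attempt and no reset: what is moved stays moved. The work goes in short steps, Python scripts to look and compute and a shell command to move; the robot and the scene stay as the last step left them, time stands still between calls to the robot, and variables do not carry over. Pictures are saved under pics/ and viewed, about 8 in all and at most 12, crops included, and the job is handed in when it is done.

```bash
ls; mkdir -p pics; cat > h.py <<'E'
from station import env
import cv2,numpy as np
from scipy.spatial.transform import Rotation as R
def snap(name,fn=None):
    d=env.get_image(name)
    if fn: cv2.imwrite('pics/'+fn,d['frame']); np.save('pics/'+fn+'.npy',{k:d[k] for k in d},allow_pickle=True)
    return d
def load(fn): return np.load('pics/'+fn+'.npy',allow_pickle=True).item()
def K(d):
    f=210/np.tan(np.radians(d['fovy'])/2)
    return np.array([[f,0,d['cx']],[0,f,d['cy']],[0,0,1.]])
def back(d,uv,z):
    "pixels -> world points at height z (mm)"
    p=cv2.undistortPoints(np.array(uv,float).reshape(-1,1,2),K(d),np.array(d['dist_coeffs'],float)).reshape(-1,2)
    r=R.from_quat(d['orientation']).apply(np.c_[p,np.ones(len(p))]); o=np.array(d['xyz'],float)
    return o+r*((np.array(z)-o[2])/r[:,2])[:,None]
def proj(d,X):
    Rm=R.from_quat(d['orientation']).as_matrix().T
    return cv2.projectPoints(np.array(X,float).reshape(-1,1,3),cv2.Rodrigues(Rm)[0],-Rm@np.array(d['xyz'],float),K(d),np.array(d['dist_coeffs'],float))[0].reshape(-1,2)
E
python3 - <<'E'
from h import *
for n in('top','scene'):
    d=snap(n,n+'1.png'); print(n,d['xyz'],d['orientation'],d['fovy'],d['dist_coeffs'])
print(env.tip_extent,env.sense())
a=[cv2.imread(f'pics/{n}1.png') for n in('top','scene')]
E
```

```text
pics
top [ 201.20090007   56.82818931 1627.87017527] [-0.67963331  0.72653706 -0.075059    0.06788669] 49.87746885611121 [-0.11625328  0.          0.          0.          0.        ]
scene [1110.38157721 -634.85164882  925.1786649 ] [ 0.85852006  0.32348385 -0.13486813 -0.37431551] 54.77943304515807 [-0.04364796  0.          0.          0.          0.        ]
17.0 {'t': 0.1, 'joint_pos': array([-1.24899815e+00,  3.20264740e-01,  1.56553234e+00,  2.09395076e-06,
        1.25739131e+00, -1.99849561e-02]), 'qvel': array([-0.00093238, -0.00144869, -0.00258475,  0.00105968, -0.00052288,
       -0.00069991]), 'tau': array([-1.20686014e-03, -4.13335419e+01, -2.32509309e+01,  7.27523211e-02,
        4.21980664e-02, -4.62025127e-05]), 'position': array([ 192.58810815, -541.30945187,  203.99282446]), 'tool_rot': array([ 9.85433279e-01,  1.70060623e-01, -1.18963252e-04, -7.88953799e-04]), 'ft_force': array([0.34911498, 0.65283023, 0.32739229]), 'moment': array([-0.00164697, -0.04851938,  0.06851367]), 'gripper_width': 1.0004015325846842}
```

View pics/top1.png

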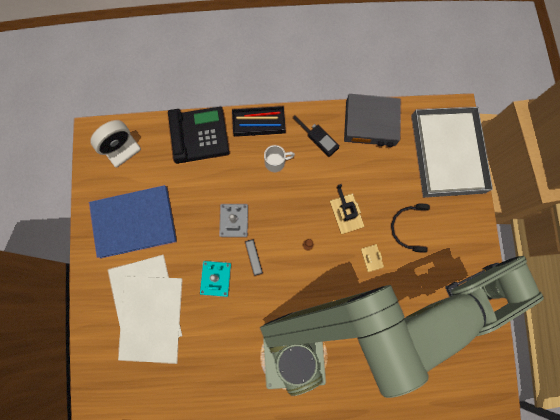

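View pics/scene1.png

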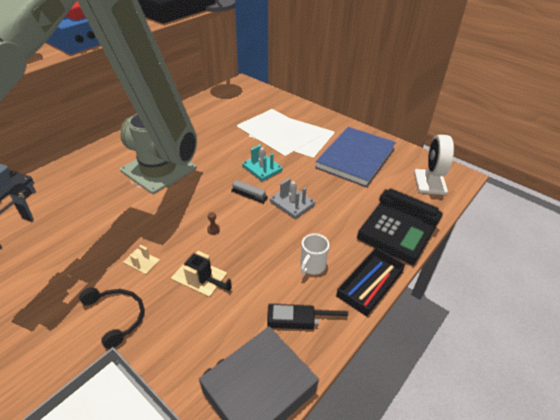

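Two pictures so far. In the top view, the holder with the black hanger is at (347,212), and a smaller empty look-alike holder is at (372,258). The grey stand is at (233,220) and the turquoise look-alike at (215,278). The stamp is at (308,244), the stapler at (254,257) and the mug at (275,157). I take the large holder because it bears the hanger, and the grey stand. Next is one enlarged crop to confirm both.

```bash
python3 - <<'E'
from h import *
a=cv2.imread('pics/top1.png'); b=cv2.imread('pics/scene1.png')
def c(im,x,y,w,h,s): return cv2.resize(im[y:y+h,x:x+w],None,fx=s,fy=s,interpolation=cv2.INTER_CUBIC)
top=np.hstack([c(a,316,180,66,50,6),c(a,205,195,66,50,6)])
bot=np.hstack([c(b,165,245,80,60,4.95),c(b,260,170,80,60,4.95)])
w=min(top.shape[1],bot.shape[1]); cv2.imwrite('pics/crop1.png',np.vstack([top[:,:w],bot[:,:w]])); print(top.shape,bot.shape)
d=load('top1.png')
print(back(d,[(347,212),(233,220),(215,278),(308,244),(254,257),(275,157)],[8,20,20,60,36,90]).round())
E
```

```text
(300, 792, 3) (297, 792, 3)
[[ 498. -233.    8.]
 [ 494.  184.   20.]
 [ 290.  258.   20.]
 [ 384.  -77.   60.]
 [ 354.  115.   36.]
 [ 699.   18.   90.]]
```

View pics/crop1.png

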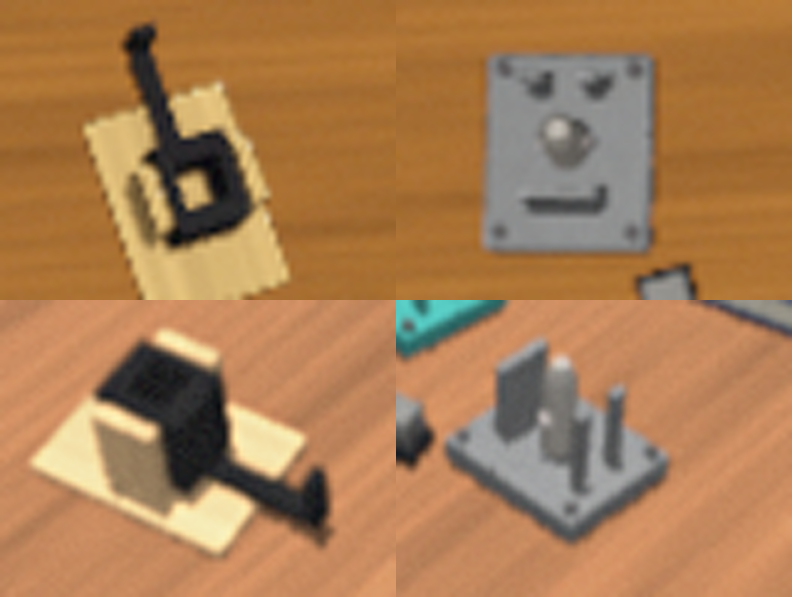

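The crop shows the hanger with its square hole, arm up-left, held between the two cheeks of the large wooden holder. The grey stand has its gapped pair of cheeks away from the robot (crop 540–600, 85) and the whole cheek near it (565,200). Both are confirmed.

```bash
python3 - <<'E'
from h import *
d=load('top1.png')
def P(c,z,o): return back(d,[(o[0]+(x-o[2])/6-.4,o[1]+y/6-.4) for x,y in c],[z]*len(c))[:,:2]
S=P([(488,56),(655,56),(652,252),(485,250)],20,(205,195,396)); 
print('stand',S.round(1),S.mean(0),np.linalg.norm(S-np.roll(S,1,0),axis=1))
H=P([(85,127),(220,85),(290,278)],8,(316,180,0)); print('hold',H.round(1),(H[0]+H[2])/2,np.linalg.norm(np.diff(H,axis=0),axis=1))
e=H[1]-H[2]; print('yawH',np.degrees(np.arctan2(e[1],e[0])))
for e in(S[0]-S[3],S[1]-S[2]): print('yawS',np.degrees(np.arctan2(e[1],e[0])))
hk=P([(136,32)],45,(316,180,0)); hole=P([(205,180)],68,(316,180,0)); print('hook',hk,'hole',hole)
e=(hk-hole)[0];print(np.linalg.norm(e),np.degrees(np.arctan2(e[1],e[0])))
s=env.sense(); r=R.from_quat(s['tool_rot']).as_matrix(); print(r.round(3))
w=env.get_image('wrist'); print(w['xyz'],s['position'],R.from_quat(w['orientation']).as_matrix().round(3),w['fovy'])
E
```

```text
stand [[556.2 228.5]
 [549.5 127.1]
 [429.9 135.5]
 [437.6 235.4]] [493.32528018 181.62170919] [118.80970373 101.56492475 119.88289513 100.15896437]
hold [[ 544.  -174. ]
 [ 565.  -259.9]
 [ 442.1 -290.5]] [ 493.05798929 -232.2476301 ] [ 88.40471838 126.6258562 ]
yawH 13.997687046406229
yawS -3.348741399853022
yawS -4.027577332241828
hook [[ 592.72947462 -205.02708506]] hole [[ 494.80380789 -233.3947867 ]]
101.95176653874208 16.155566155506957
[[ 0.942  0.335 -0.001]
 [ 0.335 -0.942  0.002]
 [ 0.    -0.002 -1.   ]]
[ 269.40538807 -514.45208997  383.89875633] [ 192.58810815 -541.30945187  203.99282446] [[ 0.335 -0.903 -0.268]
 [-0.942 -0.321 -0.095]
 [-0.001  0.285 -0.959]] 70.21190862172278
```

Measured sizes agree: stand base 119 x 101 mm, holder base 127 x 88 mm.
- Holder at about (493, -233), yaw 14–16°.
- Stand at about (493, 182), yaw -3.7°.

I'll go above the holder and look from close by.

```bash
python3 -m inch '[[[0.025,0.0257,0,0,0,0.124],[0.025,0.0257,0,0,0,0.124],[0.025,0.0257,0,0,0,0.124],[0.025,0.0257,0,0,0,0.124],[0.025,0.0257,0,0,0,0.124],[0.025,0.0257,0,0,0,0.124],[0.025,0.0257,0,0,0,0.124],[0.025,0.0257,0,0,0,0.124],[0.025,0.0257,0,0,0,0.124],[0.025,0.0257,0,0,0,0.124],[0.025,0.0257,0,0,0,0.124],[0.025,0.0257,0,0,0,0.124]]]' 0.0912
python3 -m inch '[[[0,0,0,0,0,0],[0,0,0,0,0,0]]]'
python3 - <<'E'
from h import *
s=env.sense(); print(s['position'],np.degrees(np.arctan2(*R.from_quat(s['tool_rot']).as_matrix()[1::-1,1])),s['joint_pos'].round(2))
d=snap('wrist','w1.png'); print(proj(d,[[493,-233,68],[493,-233,8]]))
E
```

```text
t: 1.35
position: [493.5, -232.1, 204.6]
tool_rot: [0.608, 0.794, -0.0, -0.0]
ft_force: [0.3, -0.8, -0.0]
gripper_width: 0.999
t: 1.55
position: [492.7, -232.9, 204.4]
tool_rot: [0.61, 0.793, -0.0, -0.0]
ft_force: [-0.3, -0.1, 0.0]
gripper_width: 1.001
[ 492.72757596 -232.87444268  204.36126188] 14.88904446789168 [-0.46  0.27  1.63 -0.    1.24 -0.72]
[[281.12181499 199.76509925]
 [281.22806512 188.2159906 ]]
```

View pics/w1.png

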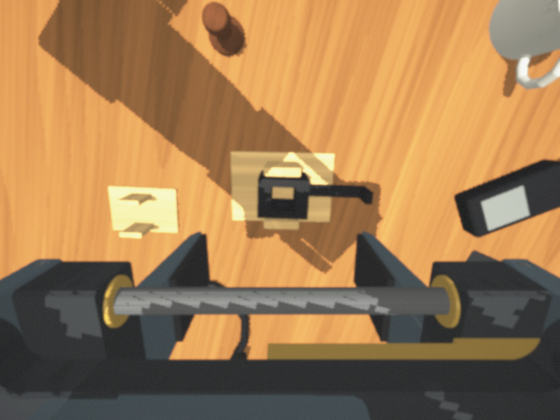

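The wrist view shows the sleeve's hole at (284,193) and the holder base with corners (232,152) and (334,220), square to the picture. My estimate projects to within 1.5 px (2 mm), so I go down, grip across the x sides and lift.

```bash
python3 -m inch '[[[0.0015,0.001,-0.02,0,0,0],[0,0,-0.022,0,0,0],[0,0,-0.024,0,0,0],[0,0,-0.024,0,0,0],[0,0,-0.024,0,0,0],[0,0,-0.02,0,0,0],[0,0,-0.014,0,0,0],[0,0,-0.008,0,0,0],[0,0,-0.002,0,0,0],[0,0,0,0,0,0],[0,0,0,0,0,0]]]'
python3 -m inch '[[[0,0,0,0,0,0],[0,0,0,0,0,0],[0,0,0,0,0,0],[0,0,0,0,0,0],[0,0,0,0,0,0],[0,0,0,0,0,0],[0,0,0,0,0,0],[0,0,0,0,0,0]]]' 0.04 30
```

```text
t: 2.7
position: [494.6, -232.9, 47.6]
tool_rot: [0.61, 0.792, 0.0, 0.001]
ft_force: [-0.1, 0.1, -0.4]
gripper_width: 1.0
t: 3.5
position: [494.2, -232.3, 46.9]
tool_rot: [0.61, 0.793, -0.0, 0.0]
ft_force: [-0.8, 0.7, 0.8]
gripper_width: 0.614
```

The opening reads 56 mm, so the sleeve is held. I lift it and carry it to the clear desk.

```bash
python3 -m inch '[[[0,0,0.003,0,0,0],[0,0,0.006,0,0,0],[0,0,0.01,0,0,0],[0,0,0.012,0,0,0],[0,0,0.015,0,0,0],[0,0,0.015,0,0,0],[0,0,0.015,0,0,0],[0,0,0.012,0,0,0],[0,0,0.01,0,0,0],[0,0,0.005,0,0,0],[0,0,0,0,0,0]]]'
python3 -m inch '[[[0.001,0.01,0,0,0,-0.03],[0.001,0.02,0,0,0,-0.03],[0.001,0.025,0,0,0,-0.03],[0.001,0.025,0,0,0,-0.03],[0.001,0.025,0,0,0,-0.03],[0.001,0.025,0,0,0,-0.03],[0.001,0.025,0,0,0,-0.03],[0.001,0.025,0,0,0,-0.03],[0.001,0.02,0,0,0,-0.03],[0.001,0.008,0,0,0,-0.03],[0.001,0.004,0,0,0,-0.025],[0,0,0,0,0,0]]]'
python3 -m inch '[[[0,0,0,0,0,0],[0,0,0,0,0,0]]]'
python3 - <<'E'
from h import *
s=env.sense(); print(s['position'],s['ft_force'])
d=snap('wrist','w2.png'); e=snap('top','t2.png'); f=snap('scene','s2.png')
def c(im,x,y,w,h,s): return cv2.resize(im['frame'][y:y+h,x:x+w],None,fx=s,fy=s,interpolation=cv2.INTER_CUBIC)
u=proj(f,[s['position']])[0].astype(int); print(u)
cv2.imwrite('pics/m2.png',np.hstack([c(d,120,60,320,240,1.25),c(f,max(u[0]-60,0),max(u[1]-50,0),120,90,300/90)]))
E
```

```text
t: 4.6
position: [494.5, -232.5, 150.5]
tool_rot: [0.61, 0.793, 0.0, 0.001]
ft_force: [-0.9, -0.7, -2.5]
gripper_width: 0.614
t: 5.8
position: [504.8, -19.7, 149.0]
tool_rot: [0.73, 0.684, -0.0, -0.001]
ft_force: [0.7, -0.4, -2.5]
gripper_width: 0.615
t: 6.0
position: [505.0, -20.7, 149.5]
tool_rot: [0.73, 0.683, -0.0, -0.0]
ft_force: [0.1, 0.3, -2.4]
gripper_width: 0.614
[504.97884334 -20.67826898 149.46323549] [ 0.09538337  0.25953743 -2.37320843]
[251 201]
```

View pics/m2.png

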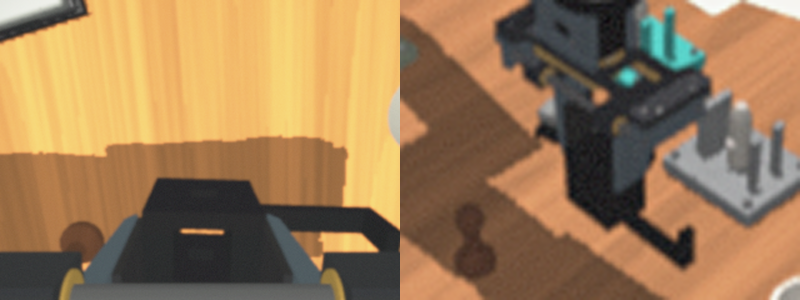

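The hanger is held upright over bare desk (wrist half: sleeve top at (205,195); scene half: the arm hangs level). I lower it to the desk with small final steps.

```bash
python3 -m inch '[[[0,0,-0.008,0,0,0],[0,0,-0.015,0,0,0],[0,0,-0.02,0,0,0],[0,0,-0.02,0,0,0],[0,0,-0.018,0,0,0],[0,0,-0.012,0,0,0],[0,0,-0.008,0,0,0],[0,0,-0.004,0,0,0],[0,0,-0.002,0,0,0],[0,0,0,0,0,0],[0,0,0,0,0,0]]]'
python3 -m inch '[[[0,0,-0.001,0,0,0],[0,0,-0.001,0,0,0],[0,0,0,0,0,0]]]'
```

```text
t: 7.25
position: [505.7, -20.4, 43.3]
tool_rot: [0.73, 0.683, 0.0, 0.001]
ft_force: [0.4, 0.6, -3.4]
gripper_width: 0.614
t: 7.55
position: [505.2, -20.3, 40.8]
tool_rot: [0.73, 0.683, 0.0, 0.0]
ft_force: [0.1, -0.6, -3.7]
gripper_width: 0.613
```

```bash
python3 -m inch '[[[0,0,-0.001,0,0,0],[0,0,0,0,0,0]]]'; python3 -m inch '[[[0,0,-0.001,0,0,0],[0,0,0,0,0,0]]]'; python3 -m inch '[[[0,0,-0.001,0,0,0],[0,0,0,0,0,0]]]'
```

```text
t: 7.75
position: [505.2, -20.3, 39.7]
tool_rot: [0.73, 0.683, -0.0, -0.0]
ft_force: [-0.2, -0.1, -2.9]
gripper_width: 0.616
t: 7.95
position: [505.3, -20.3, 38.9]
tool_rot: [0.73, 0.683, 0.0, 0.0]
ft_force: [0.3, 1.2, -1.1]
gripper_width: 0.617
t: 8.15
position: [505.4, -20.3, 38.8]
tool_rot: [0.73, 0.683, 0.0, 0.0]
ft_force: [-2.8, 0.5, 7.5]
gripper_width: 0.615
```

It touches the desk at TCP z 38.9, as expected. I release, rise and turn 90°.

```bash
python3 -m inch '[[[0,0,0.001,0,0,0],[0,0,0,0,0,0],[0,0,0,0,0,0],[0,0,0,0,0,0],[0,0,0,0,0,0],[0,0,0,0,0,0],[0,0,0,0,0,0],[0,0,0,0,0,0]]]' 0.0912
python3 -m inch '[[[0,0,0.01,0,0,0],[0,0,0.025,0,0,0],[0,0,0.035,0,0,0],[0,0,0.035,0,0,0],[0,0,0.03,0,0,0],[0,0,0.015,0,0,0],[0,0,0,0,0,0]]]'
python3 -m inch '[[[0,0,0,0,0,0.131],[0,0,0,0,0,0.131],[0,0,0,0,0,0.131],[0,0,0,0,0,0.131],[0,0,0,0,0,0.131],[0,0,0,0,0,0.131],[0,0,0,0,0,0.131],[0,0,0,0,0,0.131],[0,0,0,0,0,0.131],[0,0,0,0,0,0.131],[0,0,0,0,0,0.131],[0,0,0,0,0,0.130]]]'
python3 -m inch '[[[0,0,0,0,0,0],[0,0,0,0,0,0]]]'
python3 - <<'E'
from h import *
s=env.sense(); print(s['position'],np.degrees(np.arctan2(*R.from_quat(s['tool_rot']).as_matrix()[1::-1,1])))
d=snap('wrist','w3.png'); print(proj(d,[[505.3,-20.3,60],[505.3,-20.3,0],[609,-27,0]]))
E
```

```text
t: 8.95
position: [505.2, -20.4, 38.7]
tool_rot: [0.73, 0.683, 0.0, 0.0]
ft_force: [0.7, 0.9, -0.6]
gripper_width: 1.002
t: 9.65
position: [506.8, -20.4, 191.9]
tool_rot: [0.73, 0.683, 0.002, 0.002]
ft_force: [0.4, 0.6, 0.1]
gripper_width: 1.001
t: 10.85
position: [504.4, -20.3, 187.7]
tool_rot: [0.03, 1.0, 0.0, -0.001]
ft_force: [0.1, 1.3, -0.0]
gripper_width: 0.999
t: 11.05
position: [504.7, -20.3, 188.1]
tool_rot: [0.034, 0.999, 0.0, -0.001]
ft_force: [-0.3, 0.5, -0.4]
gripper_width: 0.998
[504.73302705 -20.29292453 188.08284299] 86.0765738322304
[[281.51424475 201.81709188]
 [281.5249759  189.81378809]
 [281.85883952 264.90218013]]
```

View pics/w3.png

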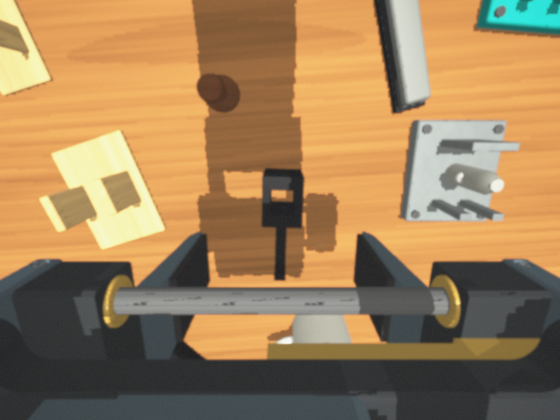

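The wrist view shows the hanger standing on the desk, let go: its hole is at (282,195) and the arm points down the picture to (280,278). The stand is at right with its post top at (493,185). While empty I'll look at the stand from straight above, in the same camera posture.

```bash
python3 -m inch '[[[-0.001,0.015,0,0,0,0],[-0.001,0.02,0,0,0,0],[-0.001,0.025,0,0,0,0],[-0.001,0.025,0,0,0,0],[-0.001,0.025,0,0,0,0],[-0.001,0.025,0,0,0,0],[-0.001,0.022,0,0,0,0],[-0.001,0.02,0,0,0,0],[-0.001,0.015,0,0,0,0],[-0.001,0.01,0,0,0,0],[0,0,0,0,0,0],[0,0,0,0,0,0]]]'
python3 - <<'E'
from h import *
s=env.sense(); print(s['position'],np.degrees(np.arctan2(*R.from_quat(s['tool_rot']).as_matrix()[1::-1,1])))
d=snap('wrist','w4.png'); print(proj(d,[[493.3,181.6,92],[493.3,181.6,20]]))
a=load('w3.png')['frame']
c=lambda im,x,y:cv2.resize(im[y:y+130,x:x+130],None,fx=3,fy=3,interpolation=cv2.INTER_CUBIC)
A=c(d['frame'],210,120); B=c(a,210,120)
for i in range(0,390,30):
    for m in(A,B): cv2.line(m,(i,0),(i,6),(0,0,255),1); cv2.line(m,(0,i),(6,i),(0,0,255),1)
cv2.imwrite('pics/m4.png',cv2.resize(np.hstack([A,B]),(780,390)))
E
```

```text
t: 12.3
position: [495.1, 181.4, 188.7]
tool_rot: [0.033, 0.999, -0.0, -0.0]
ft_force: [-0.1, 0.4, 0.5]
gripper_width: 0.999
[495.11768282 181.40496551 188.71900837] 86.22858055126154
[[281.59449033 207.50534082]
 [281.62741594 191.14150852]]
```

View pics/m4.png

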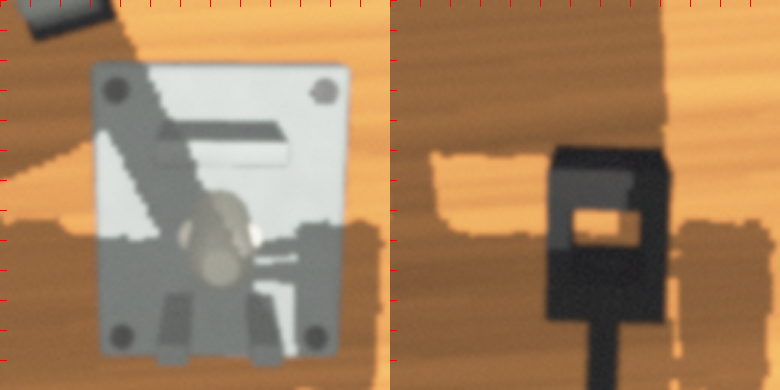

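```bash
python3 - <<'E'
from h import *
d=load('w4.png'); f=lambda L:[(210+(x+.5)/3-.5,120+(y+.5)/3-.5) for x,y in L]
C=back(d,f([(92,64),(350,66),(340,356),(100,356)]),[20]*4)[:,:2]; print(C.round(1),C.mean(0).round(1),np.linalg.norm(C-np.roll(C,1,0),axis=1).round(1))
for i,j in((3,0),(2,1)): e=C[i]-C[j]; print(np.degrees(np.arctan2(e[1],e[0])))
for i,j in((0,1),(3,2)): e=C[j]-C[i]; print('y',np.degrees(np.arctan2(e[1],e[0]))-90)
print('posttop',back(d,f([(221,266)]),[92]),'balls',back(d,f([(181,234),(261,234)]),[50]*2))
d=load('w3.png'); print('sleeve',back(d,f([(216.5,244.5)]),[60]))
S=back(d,f([(157,321),(276,321)]),[60]*2); print(S, np.linalg.norm(S[1]-S[0]))
E
```

```text
[[432.  138.6]
 [439.2 236.2]
 [556.9 229.2]
 [550.3 129.4]] [494.6 183.3] [118.6  97.8 117.9 100. ]
-4.421692389297784
-3.371886865970154
y -4.227366775022531
y -3.7662774254174707
posttop [[494.23643037 183.21561766  92.        ]] balls [[493.0736843  168.84131768  50.        ]
 [495.00198412 198.03743168  50.        ]]
sleeve [[504.61016839 -19.91197687  60.        ]]
[[ 5.31778999e+02 -4.34782060e+01  6.00000000e+01]
 [ 5.34754160e+02 -2.85246838e-01  6.00000000e+01]] 43.295303404961864
```

The post is at about (494.7, 183.2) with yaw -3.9°. The camera checks to under 1 mm on the sleeve, whose place I know from the grip. I go back and take the hanger across its y sides.

```bash
python3 -m inch '[[[0.001,-0.015,0,0,0,0],[0.001,-0.02,0,0,0,0],[0.001,-0.025,0,0,0,0],[0.001,-0.025,0,0,0,0],[0.001,-0.025,0,0,0,0],[0.001,-0.025,0,0,0,0],[0.001,-0.022,0,0,0,0],[0.001,-0.02,0,0,0,0],[0.001,-0.015,0,0,0,0],[0.001,-0.009,0,0,0,0],[0.0002,0,0,0,0,0],[0,0,0,0,0,0]]]'
python3 -m inch '[[[0,0,-0.008,0,0,0],[0,0,-0.018,0,0,0],[0,0,-0.025,0,0,0],[0,0,-0.025,0,0,0],[0,0,-0.025,0,0,0],[0,0,-0.02,0,0,0],[0,0,-0.016,0,0,0],[0,0,-0.01,0,0,0],[0,0,-0.006,0,0,0],[0,0,-0.001,0,0,0],[0,0,0,0,0,0],[0,0,0,0,0,0]]]'
```

```text
t: 13.55
position: [505.4, -19.2, 188.8]
tool_rot: [0.033, 0.999, 0.0, -0.0]
ft_force: [-0.4, 0.2, -0.4]
gripper_width: 1.001
t: 14.75
position: [506.0, -19.4, 35.5]
tool_rot: [0.033, 0.999, 0.0, 0.001]
ft_force: [0.5, 0.2, 0.3]
gripper_width: 1.002
```

```bash
python3 -m inch '[[[-0.0005,-0.0005,-0.001,0,0,0],[0,0,0,0,0,0],[0,0,0,0,0,0],[0,0,0,0,0,0],[0,0,0,0,0,0],[0,0,0,0,0,0],[0,0,0,0,0,0],[0,0,0,0,0,0],[0,0,0,0,0,0]]]' 0.03 35
python3 -m inch '[[[0,0,0.003,0,0,0],[0,0,0.008,0,0,0],[0,0,0.015,0,0,0],[0,0,0.02,0,0,0],[0,0,0.025,0,0,0],[0,0,0.025,0,0,0],[0,0,0.02,0,0,0],[0,0,0.01,0,0,0],[0,0,0.004,0,0,0],[0,0,0,0,0,0]]]'
python3 - <<'E'
from h import *
s=env.sense(); print(s['position'],np.degrees(np.arctan2(*R.from_quat(s['tool_rot']).as_matrix()[1::-1,1])))
E
```

```text
t: 15.65
position: [504.9, -19.8, 33.8]
tool_rot: [0.033, 0.999, 0.0, 0.0]
ft_force: [0.5, 0.6, 0.5]
gripper_width: 0.484
t: 16.65
position: [504.7, -19.9, 163.6]
tool_rot: [0.033, 0.999, 0.0, -0.0]
ft_force: [0.4, 0.1, -3.3]
gripper_width: 0.485
[504.66957279 -19.85583711 163.64653614] 86.22946007888886
```

The opening is 44.2 mm, so it is held across the y sides with the underside at z≈130. I carry it above the post.

```bash
python3 -m inch '[[[-0.001,0.01,0,0,0,0],[-0.001,0.02,0,0,0,0],[-0.001,0.025,0,0,0,0],[-0.001,0.025,0,0,0,0],[-0.001,0.025,0,0,0,0],[-0.001,0.025,0,0,0,0],[-0.001,0.025,0,0,0,0],[-0.001,0.022,0,0,0,0],[-0.001,0.015,0,0,0,0],[-0.001,0.008,0,0,0,0],[0,0.003,0,0,0,0],[0,0,0,0,0,0]]]'
python3 -m inch '[[[0,0,0,0,0,0],[0,0,-0.006,0,0,0],[0,0,-0.01,0,0,0],[0,0,-0.008,0,0,0],[0,0,-0.004,0,0,0],[0,0,0,0,0,0],[0,0,0,0,0,0]]]'
python3 - <<'E'
from h import *
s=env.sense(); p=s['position'];print(p,np.degrees(np.arctan2(*R.from_quat(s['tool_rot']).as_matrix()[1::-1,1])))
d=snap('scene','s5.png'); w=snap('wrist','w5.png')
u=proj(d,[[494,183,90]])[0].astype(int); print(u)
c=lambda im,x,y,a,b,s:cv2.resize(im[y:y+b,x:x+a],None,fx=s,fy=s,interpolation=cv2.INTER_CUBIC)
cv2.imwrite('pics/m5.png',np.hstack([c(d['frame'],u[0]-45,u[1]-50,90,100,4.2),c(w['frame'],190,120,180,190,420/190)]))
print(proj(w,[[p[0]+.4,p[1],p[2]+26.2],[494.7,183.2,92]]))
E
```

```text
t: 17.85
position: [494.8, 183.0, 163.5]
tool_rot: [0.033, 0.999, -0.0, -0.0]
ft_force: [-0.2, -0.7, -2.5]
gripper_width: 0.485
t: 18.55
position: [495.1, 183.2, 135.7]
tool_rot: [0.033, 0.999, 0.0, -0.0]
ft_force: [0.7, -0.5, -3.3]
gripper_width: 0.482
[495.05969067 183.16250983 135.70681537] 86.22875727784684
[292 182]
[[281.27723566 269.392287  ]
 [281.33241639 227.09779737]]
```

View pics/m5.png

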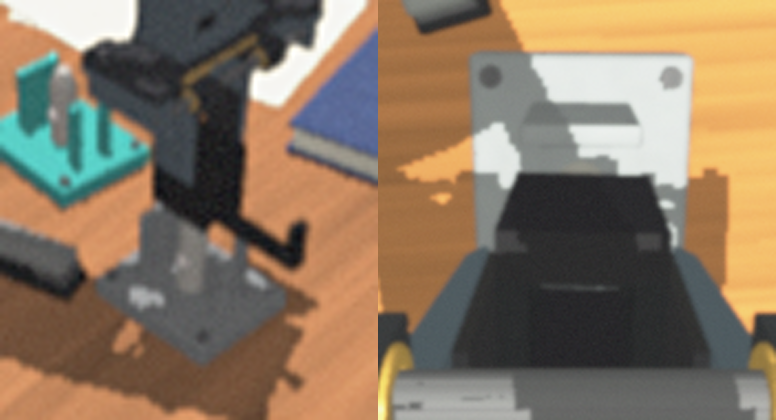

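The scene half shows the sleeve right over the post (190,230) with the arm over the gap. I start down slowly, watching the force (about -3 N when free).

```bash
python3 -m inch '[[[-0.0006,0,-0.003,0,0,0],[0,0,-0.004,0,0,0],[0,0,-0.004,0,0,0],[0,0,-0.003,0,0,0],[0,0,0,0,0,0],[0,0,0,0,0,0]]]'; python3 -m inch '[[[0,0,-0.003,0,0,0],[0,0,-0.003,0,0,0],[0,0,-0.003,0,0,0],[0,0,0,0,0,0]]]'; python3 -m inch '[[[0,0,-0.003,0,0,0],[0,0,-0.003,0,0,0],[0,0,-0.003,0,0,0],[0,0,0,0,0,0]]]'
```

```text
t: 19.25
position: [494.3, 183.2, 121.7]
tool_rot: [0.033, 0.999, 0.0, -0.0]
ft_force: [0.5, 0.5, -1.6]
gripper_width: 0.483
t: 19.65
position: [494.0, 183.0, 112.2]
tool_rot: [0.033, 0.999, -0.0, -0.001]
ft_force: [-0.9, -0.1, -2.9]
gripper_width: 0.481
t: 20.05
position: [494.0, 183.0, 103.2]
tool_rot: [0.033, 0.999, -0.0, -0.001]
ft_force: [-0.1, -0.6, -2.7]
gripper_width: 0.485
```

The sleeve is on the post without side force. I continue to just above the balls (TCP z≈87), then press in small steps.

```bash
python3 -m inch '[[[0,0,-0.003,0,0,0],[0,0,-0.003,0,0,0],[0,0,-0.003,0,0,0],[0,0,-0.003,0,0,0],[0,0,-0.002,0,0,0],[0,0,0,0,0,0]]]'; python3 -m inch '[[[0,0,-0.001,0,0,0],[0,0,-0.001,0,0,0],[0,0,-0.001,0,0,0],[0,0,0,0,0,0]]]'; python3 -m inch '[[[0,0,-0.001,0,0,0],[0,0,-0.001,0,0,0],[0,0,-0.001,0,0,0],[0,0,0,0,0,0]]]'
```

```text
t: 20.65
position: [494.1, 183.1, 89.4]
tool_rot: [0.033, 0.999, -0.0, -0.0]
ft_force: [0.7, 0.0, -3.5]
gripper_width: 0.484
t: 21.05
position: [494.6, 183.2, 87.1]
tool_rot: [0.033, 0.999, 0.0, 0.0]
ft_force: [0.6, -0.4, -0.2]
gripper_width: 0.481
t: 21.45
position: [495.4, 183.4, 85.7]
tool_rot: [0.033, 0.999, 0.001, 0.002]
ft_force: [-1.1, -0.6, 9.0]
gripper_width: 0.477
```

```bash
python3 -m inch '[[[0,0,-0.001,0,0,0],[0,0,0,0,0,0]]]' - 45; python3 -m inch '[[[0,0,-0.001,0,0,0],[0,0,-0.001,0,0,0],[0,0,0,0,0,0]]]'; python3 -m inch '[[[0,0,-0.001,0,0,0],[0,0,-0.001,0,0,0],[0,0,0,0,0,0]]]'
```

```text
t: 21.65
position: [495.5, 183.5, 85.3]
tool_rot: [0.033, 0.999, 0.001, 0.002]
ft_force: [-3.0, -1.5, 12.9]
gripper_width: 0.478
t: 21.95
position: [495.1, 183.2, 82.1]
tool_rot: [0.033, 0.999, 0.0, 0.001]
ft_force: [0.6, -1.0, 1.7]
gripper_width: 0.479
t: 22.25
position: [495.1, 183.2, 79.1]
tool_rot: [0.033, 0.999, 0.0, 0.001]
ft_force: [0.3, -0.7, 2.1]
gripper_width: 0.485
```

The balls are passed: the force peaked at about 13 N and then fell to 2 N. I continue down.

```bash
python3 -m inch '[[[0,0,-0.002,0,0,0],[0,0,-0.002,0,0,0],[0,0,-0.002,0,0,0],[0,0,-0.002,0,0,0],[0,0,-0.002,0,0,0],[0,0,-0.002,0,0,0],[0,0,-0.002,0,0,0],[0,0,0,0,0,0]]]'; python3 -m inch '[[[0,0,-0.0015,0,0,0],[0,0,-0.0015,0,0,0],[0,0,-0.0015,0,0,0],[0,0,-0.0015,0,0,0],[0,0,0,0,0,0]]]'; python3 -m inch '[[[0,0,-0.001,0,0,0],[0,0,-0.001,0,0,0],[0,0,0,0,0,0]]]';  python3 -m inch '[[[0,0,-0.001,0,0,0],[0,0,-0.001,0,0,0],[0,0,0,0,0,0]]]'
```

```text
t: 23.05
position: [494.9, 183.2, 64.4]
tool_rot: [0.033, 0.999, 0.0, 0.001]
ft_force: [2.4, 0.2, -4.6]
gripper_width: 0.48
t: 23.55
position: [493.0, 183.1, 57.3]
tool_rot: [0.033, 0.999, -0.0, -0.002]
ft_force: [0.2, 1.5, -9.5]
gripper_width: 0.481
t: 23.85
position: [493.8, 183.0, 56.5]
tool_rot: [0.033, 0.999, -0.0, -0.001]
ft_force: [0.3, -0.2, -5.6]
gripper_width: 0.484
t: 24.15
position: [494.4, 183.1, 54.8]
tool_rot: [0.033, 0.999, 0.0, 0.0]
ft_force: [0.2, -0.4, -2.9]
gripper_width: 0.482
```

```bash
python3 -m inch '[[[0,0,-0.001,0,0,0],[0,0,0,0,0,0]]]'; python3 -m inch '[[[0,0,-0.001,0,0,0],[0,0,0,0,0,0]]]'; python3 -m inch '[[[0,0,-0.001,0,0,0],[0,0,0,0,0,0]]]'
```

```text
t: 24.35
position: [494.5, 183.1, 53.8]
tool_rot: [0.033, 0.999, 0.0, 0.0]
ft_force: [0.4, 0.4, -2.7]
gripper_width: 0.485
t: 24.55
position: [494.4, 183.2, 53.7]
tool_rot: [0.033, 0.999, 0.0, 0.0]
ft_force: [-1.9, -0.5, 5.0]
gripper_width: 0.485
t: 24.75
position: [494.4, 183.2, 53.7]
tool_rot: [0.033, 0.999, 0.0, 0.0]
ft_force: [-4.0, -1.8, 12.2]
gripper_width: 0.482
```

It is seated at TCP z 53.7, where 53.8 was expected for home, and pressed with 12 N. I release and rise straight up.

```bash
python3 -m inch '[[[0,0,0.002,0,0,0],[0,0,0,0,0,0],[0,0,0,0,0,0],[0,0,0,0,0,0],[0,0,0,0,0,0],[0,0,0,0,0,0],[0,0,0,0,0,0]]]' 0.0912
python3 -m inch '[[[0,0,0.008,0,0,0],[0,0,0.015,0,0,0],[0,0,0.025,0,0,0],[0,0,0.03,0,0,0],[0,0,0.03,0,0,0],[0,0,0.025,0,0,0],[0,0,0.015,0,0,0],[0,0,0,0,0,0],[0,0,0,0,0,0]]]'
python3 - <<'E'
from h import *
s=env.sense(); p=s['position'];print(p)
d=snap('scene','s6.png'); w=snap('wrist','w6.png')
u=proj(d,[[494,183,60]])[0].astype(int)
c=lambda im,x,y,a,b,s:cv2.resize(im[y:y+b,x:x+a],None,fx=s,fy=s,interpolation=cv2.INTER_CUBIC)
cv2.imwrite('pics/m6.png',np.hstack([c(d['frame'],u[0]-45,u[1]-50,90,100,4.2),c(w['frame'],210,120,140,147,420/147)]))
# overlay prediction of home sleeve top corners (z=80)
a=np.radians(-3.9); x=np.array([np.cos(a),np.sin(a)]); y=np.array([-x[1],x[0]]); o=np.array([494.6,183.2])
P=[[*(o+28*i*x+22*j*y),80] for i,j in((-1,-1),(-1,1),(1,1),(1,-1))]; print(((proj(w,P)-[210,120])*420/147+[378,0]).round())
print(((proj(w,[[*(o+104*x),60]])-[210,120])*420/147+[378,0]).round())
E
```

```text
t: 25.45
position: [494.3, 183.1, 53.7]
tool_rot: [0.033, 0.999, 0.0, -0.0]
ft_force: [-0.3, 0.3, 0.7]
gripper_width: 0.996
t: 26.35
position: [494.1, 183.1, 201.7]
tool_rot: [0.033, 0.999, 0.0, 0.0]
ft_force: [0.7, 0.7, -0.5]
gripper_width: 0.999
[494.06214479 183.06098197 201.73606624]
[[522. 163.]
 [645. 164.]
 [642. 312.]
 [524. 312.]]
[[583. 466.]]
```

View pics/m6.png

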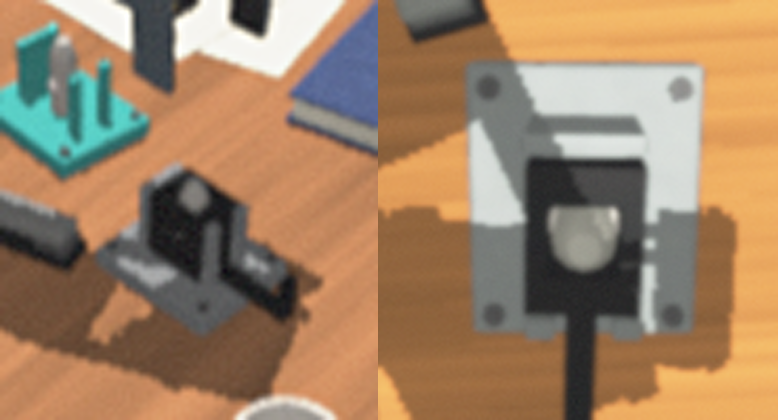

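The sleeve sits on the base, flush with the cheeks. Its top outline at (525–645, 160–314) matches the predicted home outline (522–645, 163–312), and the arm comes out through the gap. The arm is clear, so I hand in.

```bash
python3 - <<'E'
from h import *
env.job_done(); print(env.sense()['t'])
E
```

```text
the job is handed in; nothing more can be done
the job is handed in; nothing more can be done
```

I handed the job in at about t = 26 s of the 61 s allowed, with the hanger on the grey stand's post. No verdict is reported.

**What I did:** I lifted the hanger from the large wooden holder, gripping across its x sides, and stood it on the clear desk. I let go there, turned 90°, and re-took it across its y sides. I then slid the sleeve down the post in small steps, at about 90 mm/s at most on the post. It passed the sprung balls with a highest reading of about 13 N at the wrist (roughly 16 N net of the hanger's weight, against the 8 to 15 N expected). I felt the balls pull it down near the bottom and seated it with 12 N.

**Last checks:**
- **Seated height:** the TCP was at z 53.7 mm, against 53.8 mm expected when fully home.
- **Position on the post:** in the final wrist picture the sleeve's outline lies within about 2 px of the predicted home outline.
- **Arm and gripper:** the hanger's arm is out through the gap, and the gripper is open about 148 mm higher, touching nothing.
- **Other objects:** I steered clear of everything else on the desk, but I did not measure where those things ended up.
- **Balls:** I did not see them directly. That they are out in the windows is inferred from the downward pull and the seated height.

None of the checks failed or disagreed.

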